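# Put the bit case away in the propped tool chest

## Robot

A 6-joint arm with a two-finger parallel gripper is mounted at the origin on the work surface. World frame = base frame: x ahead of the robot, y to its left, z up, the work surface at z = 0. Lengths are in mm, angles in rad, forces in N, time in s.
With the tool pointing down it reaches from about 350 to 975 mm from the base axis. Payload 7.1 kg.
Tool frame: the origin (TCP) lies on the front face of the gripper's body, between the roots of the fingers; the fingertips stand 80 mm ahead of it and the grasp point (between the pads) lies 61 mm ahead of it; z points along the fingers, y is the line along which they close (so a half turn about z gives the same grasp; the last joint's range is limited). The gripper opens to 88 mm and grips with 3 to 60 N. Pads are 20 mm wide; open, the fingers measure 115 mm over their backs; the gripper's body (75 mm by 178 mm) begins 61 mm behind the grasp point.
Start: joints at [-1.152, 0.423, 1.63, -0, 1.089, -0.019], TCP at [264.982, -566.03, 302.675] pointing down, gripper open.
Joint ranges: [-3, 3], [-0.9, 2.11], [0.09, 2.58], [-1.31, 4.45], [0.11, 2.69], [-2.54, 2.54]. Speed limits (rad/s): [2.39, 2.39, 3.01, 3.14, 3.14, 3.14].

## Interface

Orientations are given as a rotation vector (axis times angle).
In Python, from workcell import readout, vision, close_job gives the robot as it stands.
- The arm moves only by the tool servo_tool, never from a script. Its argument "plan" is a list that holds one entry, the list of rows, each a list of 7 numbers: the gripper command: -1 is fully open, 1 is shut, values between are in proportion, then the shift along the world's x, y, z in units of 40 mm (1.0 is 40 mm), then the turn, a rotation vector about the world's x, y, z in units of 5 degrees (1.0 is 5 degrees). A call has 1 to 5 rows; each row shifts and turns the commanded pose from where the row before left it; what a row does not reach is not made up. A row lasts 1/12 s, in which the tool goes at most 41.7 mm and 7.16 degrees, less where a joint would pass 70% of its speed; a pose out of reach is approached as far as the arm can. A call is refused whole if a number of a shift passes 1 or a number of a turn 1, either way. A call with a gripper value outside its range is refused whole. The fingers move at their own pace and stop on an object; the grip force is fixed at half the most. Time passes only in rows, so rows that do not move let the fingers close. It gives the time, the measured TCP pose, the force, the opening and the grip force at its end, in the units of the state.
- readout.get_obs(): the state, without advancing time (a new reading comes with each control period).
- vision.get_image(name): name is "side" or "top" or "wrist"; returns the picture (384x512x3 uint8, red, green, blue); there is no depth.
- vision.camera_params(name): a dict with "fx", "fy", "cx", "cy" (pixels), "rvec" (rotation vector, rad) and "tvec" (3), from world to camera coordinates, as OpenCV has them; the wrist camera has in their place "hand_eye" (4x4, takes a point from camera to tool coordinates, whose origin is the TCP and whose axes are the flange's). Camera axes: x right, y down, z forward; pixel columns grow to the right and rows downward; lengths in mm; the calibration is good to about 2 mm. A picture is of the moment at which its call begins: read the wrist's pose just before it. camera_params takes no time and is no camera call.
- close_job(): hands the job in; it is judged then, once.
The state is a dict: "t": time; "qpos": joint angles; "qvel": joint speeds; "joint_torque": joint torques, N m; "ee_pos": TCP position; "orientation": TCP orientation; "ft_force": force on the tool from outside, world axes, zero at the start; "moment": the same for the moment, N m; "width": finger opening in mm; "grasp_force": force on a finger pad.
Only numpy, scipy, OpenCV 4.12 (cv2) and the standard library are available. Lean on these libraries where they do the work, as an engineer would, in place of code of your own. Each camera call takes 0.05 s, during which the arm holds its last target. There are 200 camera calls.

## Task

Raise the lid of the blue tool chest all the way until its folding side stay locks straight and let go, then lay the orange bit case flat in the chest's large empty bay without dropping it. Then push the red knob on the stay's knee to break the stay, and let the lid go down until it is fully shut without slamming it; leave the jar and the mug where they are.

Things in the scene. Friction and masses are not known exactly. Their poses are not given: they have to be found in the camera images.
- chest: Blue steel tool chest, fixed to the bench, 220 (x) x 260 (y) x 90 mm tall, walls and floor 5 mm. Origin: centre of its underside; x points from its front (handle side) to its back (hinge side), y to the left, z up. A divider 60 mm high at y = +55 parts a narrow left bay (holding three screwdrivers) from the large empty bay, x -105 to +105, y -125 to +52 mm.
- lid (a joint): Lid angle (rad): 0 shut, grows as it opens; the stay stops it at 1.25. Blue panel 228 x 262 x 12 mm, about 0.7 kg. Falls shut by itself unless the stay is locked, slowed by a damper: 2.5 to 3.5 s from fully up, landing softly under 1 rad/s. Raising it takes about 5 N at the handle (more if fast). Let go even 0.03 short of the stop, it falls.
- lid_handle (a point): Middle of the black round bar handle on the lid's top near its front edge; bar 12 mm thick, 100 mm long, parallel to the hinge (chest y), 36 mm above the lid's top face (30 mm free under it), 42 mm above the plane through the hinge, 190 mm from the hinge. Axes turn with the lid: x towards the hinge, z out of its top face.
- lid_hinge (a point): Middle of the lid's hinge line, on the chest's back edge (chest x = +110, z = 96 mm). The hinge line runs along the chest's y; the lid's front edge is 226 mm from it.
- stay (a joint): Knee angle (rad): 0 folded (lid shut), 2.73 straight, 2.83 = stop, a little past straight = locked. A light spring carries it to the stop by itself once the lid is raised to its limit. Broken by pushing the knee 20 mm or more square to the bars, towards the chest's back (+x) and a little down, with 1 to 3 N; it then goes on folding by itself as the lid falls.
- knee_knob (a point): Middle of the red knob on the stay's knee: round bar 20 mm thick, 46 mm long along the chest's y, sticking out from the chest's right side (chest y -151 to -197 mm, this point -176). About 64 mm above the bench with the lid shut; when locked about 145 mm up, at chest x = +12 mm.
- case_center (a point): Centre of the orange bit case with black latches, a closed rigid box 120 (x) x 50 (y) x 50 (z) mm, 0.2 to 0.4 kg, standing on the bench. x is its long axis.
- jar: Jar with a yellow lid, 68 mm across, 90 mm tall; origin at the centre of its underside. Leave alone.
- mug: White mug, 80 mm across, 95 mm tall; origin at the centre of its underside. Leave alone.
- stay_foot (a point): Lower pivot of the folding stay, on the outside of the chest's right (-y) side at chest x -35, z 55 mm. Two flat 100 mm steel bars, between chest y -130 and -150; the upper one is pivoted on the lid's edge 140 mm from the hinge. Lid shut: bars folded level, knee towards the back. Lid up: bars in one line leaning back, 59 degrees from level.
- bay_floor (a point): Middle of the floor of the large empty bay (chest x 0, y -36, z 5 mm), 210 (x) x 177 (y) mm. With the lid up, the lid leans over the rear part of the bay: its front edge is then 310 mm above the bench, over chest x = +39 mm; its handle is then on its far side, 290 mm up at chest x = +90 mm.
Mind the look-alikes: they are no part of the job. There is more than one size of the part that bears case_center; the job needs the largest.

How it is judged:
By the outcome, as a careful person would: the job done as asked, in the order asked, and still so for the second after the job is handed in, with the robot touching nothing.
It also fails if it takes over 69 s, if anything falls off the work surface, if the arm or the gripper's body presses on something with over 40 N, if the wrist force passes 120 N, or if a joint passes its speed limit or range.

## Working session

There is one attempt and no reset: what is moved stays moved. The work goes in short steps, Python scripts to look and compute and a tool call to move; the robot and the scene stay as the last step left them, time stands still between calls to the robot, and variables do not carry over. Pictures are saved under pics/ and viewed, at most 10 in all, crops included, and the job is handed in when it is done.

Besides the shell and the picture viewer there is one more tool, called after "Call:" as name(argument=value, ...), one argument or row to a line, values as JSON. servo_tool: Moves the arm, as the interface text tells. Its arguments: {"type":"object","properties":{"plan":{"type":"array"}},"required":["plan"]}

```bash
mkdir -p pics; cat > h.py <<'E'
import numpy as np,cv2
from workcell import readout,vision
def cam(n):
    p=vision.camera_params(n);K=np.array([[p['fx'],0,p['cx']],[0,p['fy'],p['cy']],[0,0,1]])
    return K,np.array(p['rvec'],float),np.array(p['tvec'],float)
def proj(n,P):
    K,r,t=cam(n);return cv2.projectPoints(np.array(P,float).reshape(-1,1,3),r,t,K,None)[0].reshape(-1,2)
def atz(n,uv,z):
    K,r,t=cam(n);R=cv2.Rodrigues(r)[0];C=-R.T@t
    d=R.T@np.linalg.inv(K)@np.array([uv[0],uv[1],1.]);return C+d*(z-C[2])/d[2]
def save(n,f,crop=None,s=1):
    im=vision.get_image(n)[:,:,::-1]
    if crop: im=im[crop[1]:crop[3],crop[0]:crop[2]]
    cv2.imwrite('pics/'+f,cv2.resize(im,None,fx=s,fy=s,interpolation=cv2.INTER_CUBIC))
E
python3 - <<'E'
from h import *
save('top','top0.png',None,1.5);save('side','side0.png',None,1.5)
o=readout.get_obs();print(o)
for n in('top','side'):
    K,r,t=cam(n);R=cv2.Rodrigues(r)[0];print(n,-R.T@t,R[2],K[0,0])
E
```

```text
{'t': 0.1, 'qpos': array([-1.15198354e+00,  4.23758232e-01,  1.63061604e+00, -1.10887258e-05,
        1.08861933e+00, -1.89713514e-02]), 'qvel': array([-2.53984349e-05, -2.05204771e-03, -2.48175508e-03,  3.19353839e-04,
       -7.27263555e-04, -3.65990054e-04]), 'joint_torque': array([ 1.21656241e-03, -5.45615888e+01, -2.74328166e+01,  6.45727641e-02,
        1.87507382e-02, -2.27579346e-05]), 'ee_pos': array([ 264.83268328, -565.6739253 ,  301.98225974]), 'orientation': array([-3.06528980e+00, -6.81901539e-01,  4.51942834e-04]), 'ft_force': array([0.21902066, 0.75228004, 0.16426711]), 'moment': array([0.04143327, 0.05066631, 0.03018377]), 'grasp_force': 0.0, 'width': 87.99006530230419}
top [ 355.79854865  -17.78084518 1534.91372036] [ 0.1600984   0.00115633 -0.98710038] 438.76031641082426
side [292.69025698 967.26224143 822.11749653] [ 0.24253547 -0.78178437 -0.57444734] 443.8008599240565
```

View pics/top0.png

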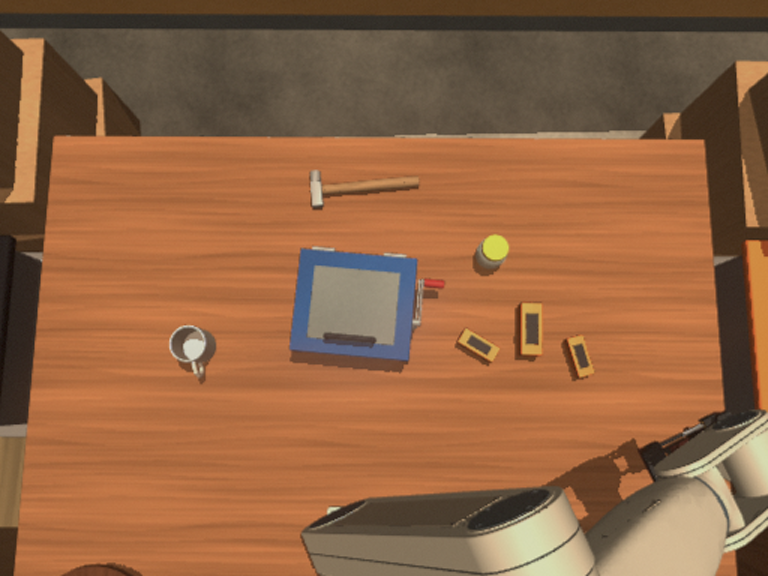

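View pics/side0.png

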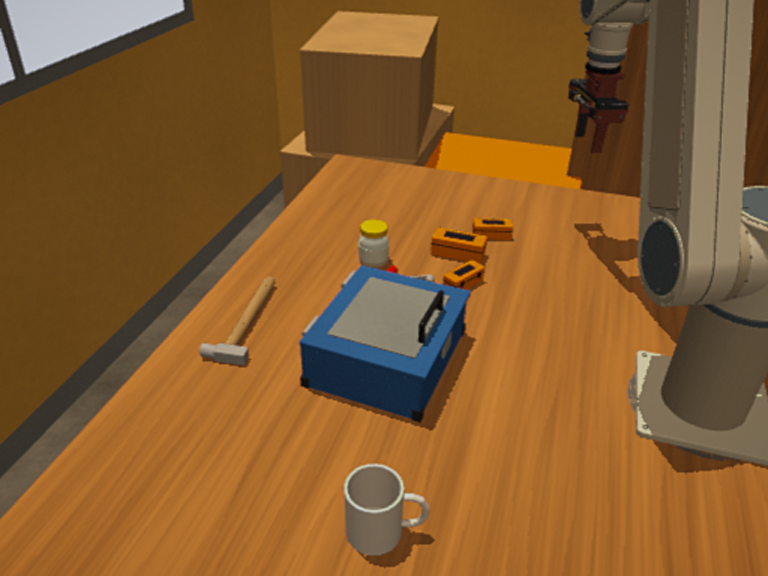

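Orange cases in the top view, which is enlarged 1.5x: (477,345) small, (530,329) largest, (579,356) small. I choose (530,329). The chest's handle is at about (349,339), the red knob at (433,284), the jar at (494,248) and the mug at (189,345). Next is one close crop to check the choice and measure.

```bash
python3 - <<'E'
from h import *
save('top','top1.png',(185,155,405,260),3.6)
E
```

```text
(no output)
```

View pics/top1.png

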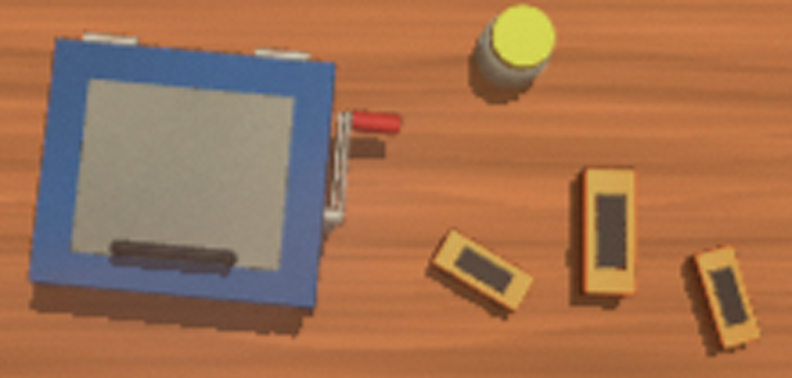

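```bash
cat >> h.py <<'E'
def fit(L,UV,x0,n='top'):
    from scipy.optimize import least_squares
    L=np.array(L,float)
    def w(p):
        c,s=np.cos(p[2]),np.sin(p[2]);return np.c_[p[0]+c*L[:,0]-s*L[:,1],p[1]+s*L[:,0]+c*L[:,1],L[:,2]]
    r=least_squares(lambda p:(proj(n,w(p))-UV).ravel(),x0,x_scale=[10,10,.1]);return r.x,r.fun
E
python3 - <<'E'
from h import *
u=lambda a:(np.array(a,float)+.5)/3.6-.5+[185,155]
x,f=fit([[112,131,102],[112,-131,102],[-116,-131,102],[-116,131,102],[-80,-50,138],[-80,50,138]],u([[57,38],[335,62],[315,307],[31,281],[234,261],[112,248]]),[600,0,0]);print('chest',x,f.round(1))
c,s=np.cos(x[2]),np.sin(x[2])
W=lambda p:[x[0]+c*p[0]-s*p[1],x[1]+s*p[0]+c*p[1],p[2]]
for n,p in dict(handle=[-80,0,138],hinge=[110,0,96],knobLocked=[12,-176,145],bay=[0,-36,5],handleUp=[90,0,290],front=[39,0,310],foot=[-35,-140,55]).items(): print(n,np.round(W(p),1))
for r in ((1,),):
  print('knob now',atz('top',u([377,123]),64),'side handle proj',proj('side',[W([-80,-50,138]),W([-80,50,138])])*1.5)
y,f=fit([[60,25,50],[60,-25,50],[-60,-25,50],[-60,25,50]],u([[585,168],[634,169],[634,296],[583,294]]),[550,-300,0]);print('case',y,f.round(1))
print('jar',atz('top',u([523,36]),90),'smallcase',atz('top',u([481,271]),30))
print('chest corners',[np.round(W([a,b,0])) for a in(-110,110) for b in(-130,130)])
E
```

```text
chest [ 5.54821643e+02  4.93286573e+01 -8.34584798e-02] [-0.4 -0.1  0.5  0.1  0.4  0.5 -0.9  0.5 -1.1 -0.9  1.5 -0.1]
handle [475.1  56.  138. ]
hinge [664.4  40.2  96. ]
knobLocked [ 552.1 -127.1  145. ]
bay [551.8  13.5   5. ]
handleUp [644.5  41.8 290. ]
front [593.7  46.1 310. ]
foot [508.3 -87.3  55. ]
knob now [ 605.20172789 -130.30108311   64.        ] side handle proj [[441.05583595 292.59995247]
 [422.55542078 324.33020584]]
case [ 5.05295743e+02 -3.49468593e+02 -3.54579242e-02] [-0.6 -0.2  0.5  0.1  0.4  0.1 -0.3  0. ]
jar [ 684.21574357 -265.48684491   90.        ] smallcase [ 468.70044541 -230.99552069   30.        ]
chest corners [array([434., -71.,   0.]), array([456., 188.,   0.]), array([654., -89.,   0.]), array([675., 170.,   0.])]
```

Call:
servo_tool(
  plan=[
    [[-1,0.31,0.92,-0.04,0,0,0.71],[-1,0.31,0.92,-0.04,0,0,0.71],[-1,0.31,0.92,-0.04,0,0,0.71],[-1,0.31,0.92,-0.04,0,0,0.71],[-1,0.31,0.92,-0.04,0,0,0.71]],
  ],
)

```text
t: 0.57
ee_pos: [327.0, -380.3, 294.4]
orientation: [-2.923, -1.151, 0.0]
ft_force: [0.9, -0.9, 0.5]
width: 88.1
grasp_force: 0.0
```

Call:
servo_tool(
  plan=[
    [[-1,0.31,0.92,-0.04,0,0,0.71],[-1,0.31,0.92,-0.04,0,0,0.71],[-1,0.31,0.92,-0.04,0,0,0.71],[-1,0.31,0.92,-0.04,0,0,0.71],[-1,0.31,0.92,-0.04,0,0,0.71]],
  ],
)

```text
t: 0.98
ee_pos: [389.0, -196.2, 286.6]
orientation: [2.711, 1.588, 0.0]
ft_force: [1.2, -0.1, 0.3]
width: 88.1
grasp_force: 0.0
```

Call:
servo_tool(
  plan=[
    [[-1,0.31,0.92,-0.04,0,0,0.71],[-1,0.31,0.92,-0.04,0,0,0.71],[-1,0.31,0.92,-0.04,0,0,0.71],[-1,0.31,0.92,-0.04,0,0,0.71],[-1,0.31,0.92,-0.04,0,0,0.71]],
  ],
)

```text
t: 1.4
ee_pos: [451.1, -12.0, 278.7]
orientation: [2.432, 1.988, 0.0]
ft_force: [1.1, -0.7, 0.2]
width: 87.8
grasp_force: 0.0
```

Call:
servo_tool(
  plan=[
    [[-1,0.31,0.92,-0.04,0,0,0.71],[-1,0.31,0.7,-0.04,0,0,0.71],[-1,0,0,0,0,0,0],[-1,0,0,0,0,0,0]],
  ],
)

```text
t: 1.73
ee_pos: [475.9, 52.1, 275.2]
orientation: [-2.305, -2.134, 0.001]
ft_force: [0.2, 0.3, 0.5]
width: 88.0
grasp_force: 0.0
```

```bash
cat >> h.py <<'E'
from scipy.spatial.transform import Rotation as Ro
def wproj(P,o):
    p=vision.camera_params('wrist');H=np.array(p['hand_eye']);R=Ro.from_rotvec(o['orientation']).as_matrix()
    T=np.eye(4);T[:3,:3]=R;T[:3,3]=o['ee_pos'];C=np.linalg.inv(T@H)
    q=(C@np.c_[np.array(P,float),np.ones(len(P))].T)[:3];return np.c_[p['fx']*q[0]/q[2]+p['cx'],p['fy']*q[1]/q[2]+p['cy']]
CH=(554.8,49.3,-0.0835)
def W(p):
    c,s=np.cos(CH[2]),np.sin(CH[2]);return [CH[0]+c*p[0]-s*p[1],CH[1]+s*p[0]+c*p[1],p[2]]
E
python3 - <<'E'
from h import *
o=readout.get_obs();save('wrist','w0.png',None,1.5);im=cv2.imread('pics/w0.png')
q=wproj([W([-80,-50,138]),W([-80,50,138]),W([-116,-131,102]),W([-116,131,102]),W([110,-131,102])],o)*1.5;print(q)
for a in q: cv2.circle(im,tuple(int(v) for v in a.clip(-1000,2000)),4,(0,255,0),1)
cv2.imwrite('pics/w0.png',im)
R=Ro.from_rotvec(o['orientation']).as_matrix();print(R.round(3))
E
```

```text
[[377.17228227 399.50314855]
 [378.15011946 198.44167511]
 [318.64873483 485.00665715]
 [300.98690846  10.61091066]
 [683.49419613 486.65735736]]
[[ 0.077  0.997 -0.001]
 [ 0.997 -0.077 -0.   ]
 [-0.    -0.001 -1.   ]]
```

View pics/w0.png

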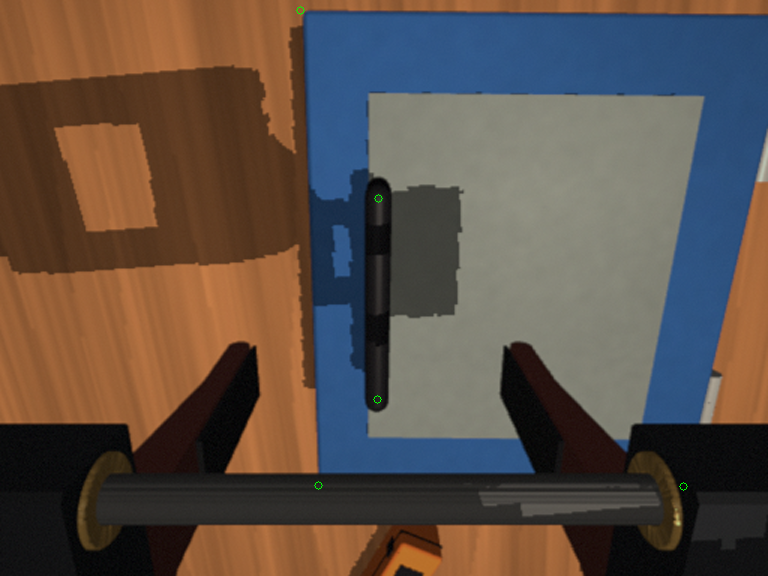

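The wrist view shows the handle along column 378, rows 183–406, and the projected model lands on it. Now I go down and grip.

Call:
servo_tool(
  plan=[
    [[-1,0,0.1,-0.5,0,0,0],[-1,0,0,-0.5,0,0,0],[-1,0,0,-0.5,0,0,0],[-1,0,0,-0.4,0,0,0],[-0.2,0,0,0,0,0,0]],
  ],
)

```text
t: 2.2
ee_pos: [473.6, 53.2, 197.0]
orientation: [-2.309, -2.126, 0.007]
ft_force: [-0.2, -0.4, -0.8]
width: 84.1
grasp_force: 0.0
```

Call:
servo_tool(
  plan=[
    [[1,0,0,0,0,0,0],[1,0,0,0,0,0,0],[1,0,0,0,0,0,0],[1,0,0,0,0,0,0],[1,0,0,0,0,0,0]],
  ],
)

```text
t: 2.62
ee_pos: [476.2, 54.7, 200.3]
orientation: [2.308, 2.13, 0.002]
ft_force: [0.3, -0.3, -0.3]
width: 51.6
grasp_force: 0.0
```

Call:
servo_tool(
  plan=[
    [[1,0,0,0,0,0,0],[1,0,0,0,0,0,0],[1,0,0,0,0,0,0]],
  ],
)

```text
t: 2.87
ee_pos: [475.9, 54.8, 199.7]
orientation: [2.308, 2.131, 0.0]
ft_force: [0.8, 0.3, -0.3]
width: 31.2
grasp_force: 0.0
```

```bash
python3 - <<'E'
from h import *
import numpy as np
# bar path in 40mm units per step, 30 steps to 1.27, cos/sin chest yaw
h=np.array([110,96])
f=lambda a:h+np.array([-190*np.cos(a)-(-42)*np.sin(a),190*np.sin(a)+42*np.cos(a)])
c,s=np.cos(CH[2]),np.sin(CH[2])
N=30;p=np.array([f(a) for a in np.linspace(0,1.26,N+1)]);d=np.diff(p,axis=0)/40
print(p[0],p[-1]);print(np.c_[d[:,0]*c,d[:,0]*s,d[:,1]].round(2).tolist())
E
```

```text
[-80. 138.] [ 91.88258175 289.74147505]
[[0.05, -0.0, 0.2], [0.06, -0.0, 0.2], [0.06, -0.01, 0.19], [0.07, -0.01, 0.19], [0.08, -0.01, 0.19], [0.09, -0.01, 0.18], [0.1, -0.01, 0.18], [0.1, -0.01, 0.18], [0.11, -0.01, 0.17], [0.12, -0.01, 0.17], [0.12, -0.01, 0.16], [0.13, -0.01, 0.16], [0.14, -0.01, 0.15], [0.14, -0.01, 0.14], [0.15, -0.01, 0.14], [0.16, -0.01, 0.13], [0.16, -0.01, 0.13], [0.17, -0.01, 0.12], [0.17, -0.01, 0.11], [0.18, -0.01, 0.1], [0.18, -0.02, 0.1], [0.18, -0.02, 0.09], [0.19, -0.02, 0.08], [0.19, -0.02, 0.07], [0.19, -0.02, 0.07], [0.2, -0.02, 0.06], [0.2, -0.02, 0.05], [0.2, -0.02, 0.04], [0.2, -0.02, 0.03], [0.2, -0.02, 0.02]]
```

Call:
servo_tool(
  plan=[
    [[1,0,0,0,0,0,0],[1,0,0,0,0,0,0],[1,0,0,0,0,0,0],[1,0,0,0,0,0,0]],
  ],
)

```text
t: 3.2
ee_pos: [475.0, 54.8, 199.3]
orientation: [-2.307, -2.13, 0.002]
ft_force: [-3.8, 1.0, 3.5]
width: 11.5
grasp_force: 30.0
```

Call:
servo_tool(
  plan=[
    [[1,0.05,0,0.2,0,0,0],[1,0.06,0,0.2,0,0,0],[1,0.06,-0.01,0.19,0,0,0],[1,0.07,-0.01,0.19,0,0,0],[1,0.08,-0.01,0.19,0,0,0]],
  ],
)

```text
t: 3.62
ee_pos: [487.7, 53.6, 238.7]
orientation: [-2.307, -2.129, 0.003]
ft_force: [-4.7, 1.2, -5.3]
width: 11.2
grasp_force: 30.0
```

Call:
servo_tool(
  plan=[
    [[1,0.09,-0.01,0.18,0,0,0],[1,0.1,-0.01,0.18,0,0,0],[1,0.1,-0.01,0.18,0,0,0],[1,0.11,-0.01,0.17,0,0,0],[1,0.12,-0.01,0.17,0,0,0]],
  ],
)

```text
t: 4.03
ee_pos: [507.7, 51.9, 274.0]
orientation: [-2.306, -2.128, 0.005]
ft_force: [-9.5, 4.1, -0.6]
width: 10.8
grasp_force: 30.0
```

Call:
servo_tool(
  plan=[
    [[1,0.12,-0.01,0.16,0,0,0],[1,0.13,-0.01,0.16,0,0,0],[1,0.14,-0.01,0.15,0,0,0],[1,0.14,-0.01,0.14,0,0,0],[1,0.15,-0.01,0.14,0,0,0]],
  ],
)

```text
t: 4.45
ee_pos: [534.0, 49.8, 304.4]
orientation: [-2.304, -2.128, 0.008]
ft_force: [-15.4, 0.6, 7.1]
width: 11.1
grasp_force: 30.0
```

Call:
servo_tool(
  plan=[
    [[1,0.16,-0.01,0.13,0,0,0],[1,0.16,-0.01,0.13,0,0,0],[1,0.17,-0.01,0.12,0,0,0],[1,0.17,-0.01,0.11,0,0,0],[1,0.18,-0.01,0.1,0,0,0]],
  ],
)

```text
t: 4.87
ee_pos: [568.4, 47.0, 329.6]
orientation: [-2.306, -2.13, 0.006]
ft_force: [-14.7, -4.1, 14.2]
width: 11.0
grasp_force: 30.0
```

Call:
servo_tool(
  plan=[
    [[1,0.18,-0.02,0.1,0,0,0],[1,0.18,-0.02,0.09,0,0,0],[1,0.19,-0.02,0.08,0,0,0],[1,0.19,-0.02,0.07,0,0,0],[1,0.19,-0.02,0.07,0,0,0]],
  ],
)

```text
t: 5.28
ee_pos: [607.4, 43.4, 346.0]
orientation: [2.308, 2.131, 0.0]
ft_force: [-6.8, 0.9, 3.7]
width: 11.1
grasp_force: 30.0
```

Call:
servo_tool(
  plan=[
    [[1,0.2,-0.02,0.06,0,0,0],[1,0.2,-0.02,0.05,0,0,0],[1,0.2,-0.02,0.04,0,0,0],[1,0.15,-0.02,0.03,0,0,0],[1,0.1,0,0.01,0,0,0]],
  ],
)

```text
t: 5.7
ee_pos: [642.5, 40.1, 353.4]
orientation: [2.306, 2.13, 0.003]
ft_force: [-4.0, -1.8, 6.7]
width: 11.2
grasp_force: 30.0
```

Call:
servo_tool(
  plan=[
    [[1,0.05,0,0,0,0,0],[1,0,0,0,0,0,0],[1,0,0,0,0,0,0]],
  ],
)

```text
t: 5.95
ee_pos: [643.9, 40.1, 353.5]
orientation: [2.307, 2.13, 0.002]
ft_force: [-5.8, -1.3, 8.9]
width: 11.1
grasp_force: 30.0
```

Call:
servo_tool(
  plan=[
    [[1,0.08,0,0,0,0,0],[1,0,0,0,0,0,0],[1,0,0,0,0,0,0]],
  ],
)

```text
t: 6.2
ee_pos: [645.0, 40.0, 353.5]
orientation: [-2.307, -2.13, 0.005]
ft_force: [-16.6, -1.3, 15.1]
width: 10.8
grasp_force: 30.0
```

Call:
servo_tool(
  plan=[
    [[1,0.08,0,0,0,0,0],[1,0,0,0,0,0,0],[1,0,0,0,0,0,0]],
  ],
)

```text
t: 6.45
ee_pos: [645.9, 40.0, 353.5]
orientation: [-2.304, -2.127, 0.012]
ft_force: [-27.7, -1.0, 22.1]
width: 11.3
grasp_force: 30.0
```

```bash
python3 - <<'E'
from h import *
print(readout.get_obs()['ft_force'])
p=W([12,-176,145]);print(proj('top',[p])[0],proj('side',[p])[0])
save('top','t2.png',(200,120,340,260),4)
E
```

```text
[-27.74035181  -1.00711516  22.07811385]
[290.37014315 200.95423939] [277.63995378 163.30892092]
```

View pics/t2.png

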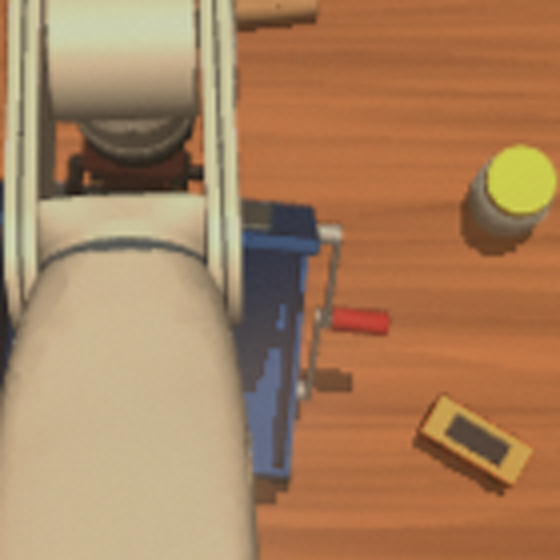

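The red knob is at full-image pixel (290,200), as predicted for the locked stay, and the stop carried load. I ease off and release with a small opening.

Call:
servo_tool(
  plan=[
    [[1,-0.1,0,0,0,0,0],[0.5,-0.05,0,0,0,0,0],[0.45,0,0,0,0,0,0],[0.45,0,0,0,0,0,0]],
  ],
)

```text
t: 6.83
ee_pos: [644.6, 40.3, 351.9]
orientation: [2.307, 2.13, 0.003]
ft_force: [-0.7, 0.2, -0.7]
width: 23.9
grasp_force: 0.0
```

```bash
python3 - <<'E'
from h import *
o=readout.get_obs();print(o['ft_force'],o['ee_pos'],o['width'])
save('top','t3.png',(200,120,340,260),4)
E
python3 - <<'E'
import cv2,numpy as np
for f in('t2','t3'):
    im=cv2.imread(f'pics/{f}.png').astype(int);m=(im[:,:,2]>150)&(im[:,:,1]<50)&(im[:,:,0]<60)
    print(np.argwhere(m).mean(0))
E
```

```text
[-0.70628642  0.2029394  -0.73768728] [644.61298167  40.33229914 351.89101037] 23.851919409340272
[nan nan]
[nan nan]<stdin>:4: RuntimeWarning: Mean of empty slice.
  ret = um.true_divide(
```

Call:
servo_tool(
  plan=[
    [[0.45,0,0,0.3,0,0,0],[0.45,0,0,0.5,0,0,0],[0.45,0,0,0.5,0,0,0],[0.45,0,0,0.45,0,0,0]],
  ],
)

```text
t: 7.22
ee_pos: [644.3, 40.4, 422.9]
orientation: [2.308, 2.131, 0.001]
ft_force: [-0.4, -0.3, 0.2]
width: 24.5
grasp_force: 0.0
```

```bash
python3 - <<'E'
from h import *
o=readout.get_obs();print(o['ft_force'],o['ee_pos'])
vision.get_image('top')
save('top','t4.png',(200,120,340,260),4)
for f in('t2','t3','t4'):
    im=cv2.imread(f'pics/{f}.png').astype(int);m=(im[:,:,2]>130)&(im[:,:,1]<70)&(im[:,:,0]<80)
    print(m.sum(),np.argwhere(m).mean(0))
E
```

```text
[-0.43706659 -0.25900411  0.19946565] [644.33210388  40.38412685 422.92642186]
782 [322.81841432 364.61508951]
824 [326.92354369 362.60194175]
877 [326.57582668 361.91676169]
```

The lid is holding on its stay: the knob is steady. On to the case.

Call:
servo_tool(
  plan=[
    [[0.45,-0.19,-0.54,0,0,0,-0.97],[0.45,-0.19,-0.54,0,0,0,-0.97],[0.45,-0.19,-0.54,0,0,0,-0.97],[0.45,-0.19,-0.54,0,0,0,-0.97],[0.45,-0.19,-0.54,0,0,0,-0.97]],
  ],
)

```text
t: 7.73
ee_pos: [605.3, -68.5, 420.1]
orientation: [-2.707, -1.593, 0.001]
ft_force: [-0.2, -0.1, 0.6]
width: 24.2
grasp_force: 0.0
```

Call:
servo_tool(
  plan=[
    [[0.45,-0.19,-0.54,0,0,0,-0.97],[0.45,-0.19,-0.54,0,0,0,-0.97],[0.45,-0.19,-0.54,0,0,0,-0.97],[-1,-0.19,-0.54,-0.5,0,0,-0.97],[-1,-0.19,-0.54,-0.5,0,0,-0.97]],
  ],
)

```text
t: 8.15
ee_pos: [567.8, -176.8, 381.0]
orientation: [2.981, 0.989, 0.003]
ft_force: [-0.0, 0.7, -0.6]
width: 34.5
grasp_force: 0.0
```

Call:
servo_tool(
  plan=[
    [[-1,-0.19,-0.54,-0.5,0,0,-0.97],[-1,-0.19,-0.54,-0.5,0,0,-0.97],[-1,-0.19,-0.54,-0.5,0,0,-0.97],[-1,-0.19,-0.54,-0.5,0,0,-0.97],[-1,-0.19,-0.54,-0.5,0,0,-0.97]],
  ],
)

```text
t: 8.57
ee_pos: [529.0, -284.5, 279.3]
orientation: [-3.123, -0.341, 0.001]
ft_force: [0.3, 0.4, 0.0]
width: 67.5
grasp_force: 0.0
```

Call:
servo_tool(
  plan=[
    [[-1,-0.19,-0.54,-0.5,0,0,-0.97],[-1,-0.19,-0.54,-0.5,0,0,-0.97],[-1,-0.08,-0.02,-0.5,0,0,-0.97],[-1,0,0,0,0,0,0],[-1,0,0,0,0,0,0]],
  ],
)

```text
t: 8.98
ee_pos: [510.6, -327.3, 219.6]
orientation: [-3.139, 0.048, 0.004]
ft_force: [-0.6, -0.3, -0.7]
width: 87.8
grasp_force: 0.0
```

```bash
python3 - <<'E'
from h import *
o=readout.get_obs();save('wrist','w1.png',None,1.2);im=cv2.imread('pics/w1.png')
c,s=np.cos(-.0355),np.sin(-.0355)
q=wproj([[505.3+c*a-s*b,-349.5+s*a+c*b,50] for a,b in((60,25),(60,-25),(-60,-25),(-60,25))],o)*1.2;print(q,o['ee_pos'],o['orientation'],o['qpos'])
print(Ro.from_rotvec(o['orientation']).as_matrix().round(3))
for a in q: cv2.circle(im,tuple(int(v) for v in a.clip(-1000,2000)),4,(0,255,0),1)
cv2.imwrite('pics/w1.png',im)
E
```

```text
[[299.9672409  148.45788759]
 [379.8061678  148.76203771]
 [369.5030147  318.40613213]
 [299.81013586 318.11712576]] [ 510.5611355  -327.30650957  219.61655234] [-3.13921772  0.04838768  0.00448637] [-5.89744035e-01  5.00434414e-01  1.72639328e+00  1.57943562e-04
  9.18250272e-01  1.01178159e+00]
[[ 1.    -0.031 -0.003]
 [-0.031 -1.     0.002]
 [-0.003 -0.002 -1.   ]]
```

View pics/w1.png

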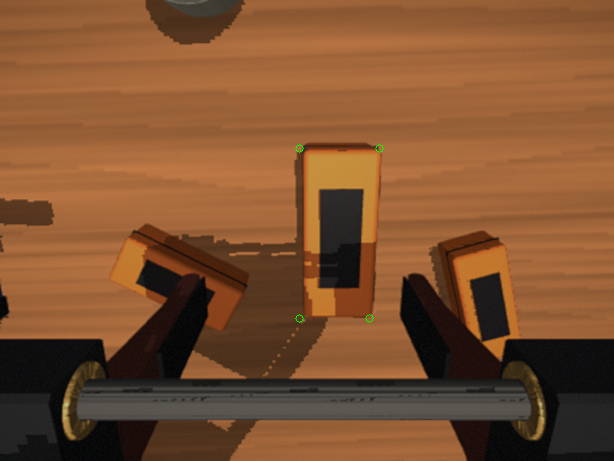

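Call:
servo_tool(
  plan=[
    [[-0.7,-0.14,-0.6,0,0,0,0],[-0.7,0,0,-0.5,0,0,0],[-0.7,0,0,-0.5,0,0,0],[-0.7,0,0,-0.5,0,0,0],[-0.7,0,0,-0.5,0,0,0]],
  ],
)

```text
t: 9.45
ee_pos: [507.3, -351.6, 142.3]
orientation: [3.139, -0.046, 0.005]
ft_force: [0.7, 0.2, 0.7]
width: 74.7
grasp_force: 0.0
```

Call:
servo_tool(
  plan=[
    [[-0.7,0,0,-0.5,0,0,0],[-0.7,0,0,-0.45,0,0,0],[-0.7,0,0,0,0,0,0],[0,0,0,0,0,0,0],[1,0,0,0,0,0,0]],
  ],
)

```text
t: 9.87
ee_pos: [507.0, -351.8, 104.8]
orientation: [3.14, -0.049, 0.003]
ft_force: [-0.9, 0.2, -0.1]
width: 64.9
grasp_force: 0.0
```

Call:
servo_tool(
  plan=[
    [[1,0,0,0,0,0,0],[1,0,0,0,0,0,0],[1,0,0,0,0,0,0]],
  ],
)

```text
t: 10.12
ee_pos: [506.6, -352.0, 104.6]
orientation: [3.14, -0.051, 0.003]
ft_force: [-0.5, 2.0, 7.4]
width: 49.7
grasp_force: 30.0
```

Call:
servo_tool(
  plan=[
    [[1,0,0,0.4,0,0,0],[1,0,0,0.6,0,0,0],[1,0,0,0.7,0,0,0],[1,-0.1,0,0.7,0,0,0],[1,-0.3,0.2,0.7,0,0,0]],
  ],
)

```text
t: 10.53
ee_pos: [490.6, -344.5, 228.6]
orientation: [3.14, -0.051, 0.003]
ft_force: [0.9, -0.4, -2.5]
width: 49.9
grasp_force: 30.0
```

Call:
servo_tool(
  plan=[
    [[1,-0.3,0.4,0.6,0,0,0],[1,-0.3,0.6,0.4,0,0,0],[1,-0.3,0.7,0.1,0,0,0],[1,-0.3,0.7,0,0,0,-0.1],[1,-0.3,0.7,0,0,0,-0.1]],
  ],
)

```text
t: 10.95
ee_pos: [428.9, -218.6, 271.8]
orientation: [3.14, -0.08, 0.002]
ft_force: [0.2, 0.2, -1.6]
width: 49.8
grasp_force: 30.0
```

Call:
servo_tool(
  plan=[
    [[1,0,0.7,0,0,0,-0.1],[1,0,0.7,0,0,0,-0.1],[1,0,0.7,0,0,0,-0.1],[1,0,0.7,0,0,0,0],[1,0,0.7,0,0,0,0]],
  ],
)

```text
t: 11.37
ee_pos: [429.2, -78.4, 271.4]
orientation: [3.139, -0.12, 0.001]
ft_force: [-0.2, 0.1, -1.4]
width: 49.7
grasp_force: 30.0
```

Call:
servo_tool(
  plan=[
    [[1,0,0.7,0,0,0,0],[1,0,0.7,0,0,0,0],[1,0,0.6,0,0,0,0],[1,0,0.4,0,0,0,0],[1,0,0,0,0,0,0]],
  ],
)

```text
t: 11.78
ee_pos: [429.4, 18.5, 271.3]
orientation: [-3.139, 0.115, -0.0]
ft_force: [0.1, -0.6, -2.5]
width: 49.8
grasp_force: 30.0
```

Call:
servo_tool(
  plan=[
    [[1,0.5,0.1,0,0,0,0],[1,0.6,0,0,0,0,0],[1,0.6,0,0,0,0,0],[1,0.53,0,-0.2,0,0,0],[1,0,0,-0.5,0,0,0]],
  ],
)

```text
t: 12.2
ee_pos: [524.6, 19.5, 245.5]
orientation: [-3.139, 0.12, -0.015]
ft_force: [0.5, 1.3, -1.4]
width: 49.7
grasp_force: 30.0
```

Call:
servo_tool(
  plan=[
    [[1,0,0,-0.6,0,0,0],[1,0,0,-0.6,0,0,0],[1,0,0,-0.6,0,0,0],[1,0,0,-0.5,0,0,0],[1,0,0,-0.3,0,0,0]],
  ],
)

```text
t: 12.62
ee_pos: [517.9, 19.5, 137.1]
orientation: [3.139, -0.12, -0.004]
ft_force: [-1.0, 0.0, -2.6]
width: 49.7
grasp_force: 30.0
```

Call:
servo_tool(
  plan=[
    [[1,0,0,-0.2,0,0,0],[1,0,0,-0.1,0,0,0],[1,0,0,-0.1,0,0,0],[1,0,0,0,0,0,0],[1,0,0,0,0,0,0]],
  ],
)

```text
t: 13.03
ee_pos: [519.4, 20.3, 123.7]
orientation: [-3.139, 0.12, -0.002]
ft_force: [-0.0, 0.7, -2.1]
width: 50.1
grasp_force: 30.0
```

Call:
servo_tool(
  plan=[
    [[1,0,0,-0.1,0,0,0],[1,0,0,-0.1,0,0,0],[1,0,0,-0.08,0,0,0],[1,0,0,-0.04,0,0,0],[1,0,0,0,0,0,0]],
  ],
)

```text
t: 13.45
ee_pos: [518.8, 20.4, 109.9]
orientation: [3.139, -0.12, -0.001]
ft_force: [0.5, 0.8, -2.0]
width: 49.8
grasp_force: 30.0
```

Call:
servo_tool(
  plan=[
    [[1,0,0,-0.02,0,0,0],[1,0,0,-0.01,0,0,0],[1,0,0,0,0,0,0]],
  ],
)

```text
t: 13.7
ee_pos: [518.9, 20.4, 109.6]
orientation: [3.139, -0.12, -0.0]
ft_force: [-2.7, 0.9, 3.7]
width: 50.0
grasp_force: 30.0
```

Contact with the bay floor is felt. Now release and go up.

Call:
servo_tool(
  plan=[
    [[0.1,0,0,0,0,0,0],[-0.5,0,0,0,0,0,0],[-0.5,0,0,0,0,0,0],[-0.5,0,0,0,0,0,0],[-0.5,0,0,0.3,0,0,0]],
  ],
)

```text
t: 14.12
ee_pos: [518.0, 20.3, 119.9]
orientation: [3.139, -0.12, -0.005]
ft_force: [-0.9, -0.1, -0.2]
width: 65.7
grasp_force: 0.0
```

Call:
servo_tool(
  plan=[
    [[-0.5,0,0,0.5,0,0,0],[-0.5,0,0,0.7,0,0,0],[-0.5,0,0,0.8,0,0,0],[-0.5,-0.3,0,0.8,0,0,0],[-0.5,-0.8,0,0.5,0,0,0]],
  ],
)

```text
t: 14.53
ee_pos: [478.8, 20.4, 257.2]
orientation: [-3.139, 0.12, -0.013]
ft_force: [0.6, 0.6, 1.3]
width: 65.9
grasp_force: 0.0
```

Call:
servo_tool(
  plan=[
    [[1,-0.9,-0.4,0,0,0,0],[1,-0.6,-0.8,0,0,0,0],[1,0,-0.9,0,0,0,0],[1,0,-0.9,0,0,0,0],[1,0,-0.9,0,0,0,0]],
  ],
)

```text
t: 14.95
ee_pos: [414.4, -137.0, 254.3]
orientation: [3.139, -0.118, 0.003]
ft_force: [0.6, -0.6, -0.6]
width: 36.2
grasp_force: 0.0
```

```bash
python3 - <<'E'
from h import *
save('top','t5.png',(185,120,385,270),3.5)
o=readout.get_obs();print(o['ee_pos'],o['qpos'])
E
```

```text
[ 415.48829329 -141.81969931  254.6372898 ] [-0.35507867  0.22160952  2.06743412 -0.00245269  0.84821481  1.29493458]
```

View pics/t5.png

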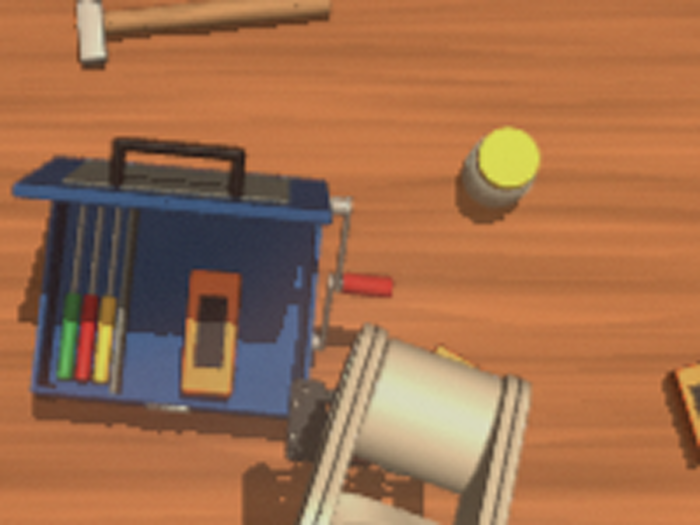

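The case lies flat in the bay and the knob is at (290,201) full-image, so the stay is still locked. Next I tilt the closed gripper about 50° and bring the fingertips in front of the knob.

Call:
servo_tool(
  plan=[
    [[1,0.12,0.05,-0.11,-0.08,-1,0],[1,0.12,0.05,-0.11,-0.08,-1,0],[1,0.12,0.05,-0.11,-0.08,-1,0],[1,0.12,0.05,-0.11,-0.08,-1,0],[1,0.12,0.05,-0.11,-0.08,-1,0]],
  ],
)

```text
t: 15.42
ee_pos: [439.1, -126.0, 232.1]
orientation: [3.044, -0.117, 0.682]
ft_force: [1.4, 1.1, 0.0]
width: 0.9
grasp_force: 0.0
```

Call:
servo_tool(
  plan=[
    [[1,0.12,0.05,-0.11,-0.08,-1,0],[1,0.12,0.05,-0.11,-0.08,-1,0],[1,0.12,0.05,-0.11,-0.08,-1,0],[1,0.12,0.05,-0.11,-0.08,-1,0],[1,0.12,0.05,-0.11,-0.08,-1,0]],
  ],
)

```text
t: 15.83
ee_pos: [450.7, -111.0, 225.3]
orientation: [-2.982, 0.084, -0.904]
ft_force: [-0.4, -0.1, 0.1]
width: 0.6
grasp_force: 0.0
```

Call:
servo_tool(
  plan=[
    [[1,0,0,0,0,0,0],[1,0,0,0,0,0,0],[1,0,0,0,0,0,0]],
  ],
)

```text
t: 16.08
ee_pos: [450.5, -111.2, 225.0]
orientation: [-2.983, 0.084, -0.899]
ft_force: [0.8, 1.1, -0.2]
width: 0.8
grasp_force: 0.0
```

```bash
python3 - <<'E'
from h import *
o=readout.get_obs();R=Ro.from_rotvec(o['orientation']).as_matrix();tip=o['ee_pos']+80*R[:,2]
print(o['ee_pos'],R[:,2],'tip',tip,'knob',W([12,-176,145]),o['qpos'],o['width'])
save('wrist','w2.png',None,1)
E
```

```text
[ 450.51404012 -111.15106249  224.98668389] [ 0.55278748  0.00779349 -0.83328582] tip [ 494.73703883 -110.52758329  158.32381822] knob [np.float64(552.0792622124256), np.float64(-127.08763444723462), 145] [-0.37055469  0.2361569   2.30334332  1.33604428  0.21494854 -0.01453968] 0.823088984373148
```

View pics/w2.png

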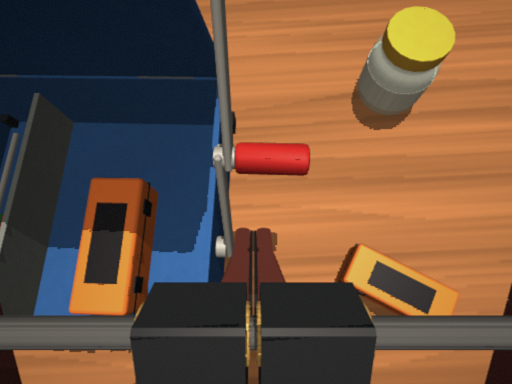

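The wrist view shows the red knob at (272,158), with the closed fingertips at (253,240) behind it and slightly to its left. The tilt stopped at about 34°, at the wrist joint's limit, which is enough because the tip face normal is within 25° of the push direction. I move to just short of contact.

Call:
servo_tool(
  plan=[
    [[1,0.1,-0.12,0.02,0,0,0],[1,0.17,-0.13,0.02,0,0,0],[1,0.17,-0.13,0.02,0,0,0],[1,0.17,-0.13,0.02,0,0,0],[1,0.17,0,0,0,0,0]],
  ],
)

```text
t: 16.55
ee_pos: [482.2, -132.4, 228.3]
orientation: [-2.984, 0.085, -0.9]
ft_force: [-0.6, 0.6, 0.1]
width: 0.5
grasp_force: 0.0
```

Call:
servo_tool(
  plan=[
    [[1,0,0,0,0,0,0],[1,0,0,0,0,0,0]],
  ],
)

```text
t: 16.72
ee_pos: [481.6, -131.5, 227.9]
orientation: [-2.983, 0.084, -0.899]
ft_force: [0.4, 0.5, 0.5]
width: 0.6
grasp_force: 0.0
```

```bash
cat > s.py <<'E'
from h import *
o=readout.get_obs();R=Ro.from_rotvec(o['orientation']).as_matrix();tip=o['ee_pos']+80*R[:,2]
print(R[:,2].round(3),R[:,0].round(3),'tip',tip.round(1),o['qpos'].round(2),o['ft_force'].round(1))
E
python3 s.py
```

```text
[ 0.553  0.008 -0.833] [ 0.832 -0.059  0.551] tip [ 525.8 -130.9  161.2] [-0.39  0.27  2.23  1.18  0.24  0.13] [0.4 0.5 0.5]
```

Call:
servo_tool(
  plan=[
    [[1,0.11,-0.01,-0.06,0,0,0],[1,0.11,-0.01,-0.06,0,0,0],[1,0.11,-0.01,-0.06,0,0,0],[1,0.11,-0.01,-0.06,0,0,0],[1,0.11,-0.01,-0.06,0,0,0]],
  ],
)

```text
t: 17.13
ee_pos: [503.9, -133.4, 215.3]
orientation: [-2.983, 0.085, -0.898]
ft_force: [-0.1, -1.0, 0.3]
width: 0.7
grasp_force: 0.3
```

Call:
servo_tool(
  plan=[
    [[1,0.11,-0.01,-0.07,0,0,0],[1,0.11,-0.01,-0.07,0,0,0],[1,0.11,-0.01,-0.07,0,0,0],[1,0.11,-0.01,-0.07,0,0,0]],
  ],
)

```text
t: 17.47
ee_pos: [521.5, -135.1, 204.1]
orientation: [-2.983, 0.085, -0.899]
ft_force: [-1.7, 0.1, 0.5]
width: 0.4
grasp_force: 0.6
```

```bash
cat >> s.py <<'E'
im=vision.get_image('top');cv2.imwrite('pics/cur.png',im[:,:,::-1]);im=im.astype(int)[150:230,260:340]
m=(im[:,:,0]>130)&(im[:,:,1]<70)&(im[:,:,2]<80);print('knob px',m.sum(),np.argwhere(m).mean(0)[::-1]+[260,150] if m.any() else None)
E
python3 s.py; python3 - <<'E'
import cv2
im=cv2.imread('pics/t5.png').astype(int);m=(im[:,:,2]>130)&(im[:,:,1]<70)&(im[:,:,0]<80)
import numpy as np
m[:,:320]=0;print(np.argwhere(m).mean(0)[::-1]/3.5+[185,120])
E
```

```text
[ 0.552  0.008 -0.833] [ 0.832 -0.059  0.551] tip [ 565.7 -134.5  137.4] [-0.36  0.37  2.16  1.3   0.21  0.03] [-1.7  0.1  0.5]
knob px 33 [288.63636364 194.45454545]
[292.9309973  202.98867925]
```

Call:
servo_tool(
  plan=[
    [[1,0.11,-0.01,-0.07,0,0,0],[1,0.11,-0.01,-0.07,0,0,0],[1,0.11,-0.01,-0.07,0,0,0]],
  ],
)

```text
t: 17.77
ee_pos: [534.2, -136.2, 195.6]
orientation: [-2.983, 0.085, -0.898]
ft_force: [-4.0, 0.7, 2.9]
width: 0.3
grasp_force: 2.2
```

```bash
python3 s.py
```

```text
[ 0.552  0.008 -0.834] [ 0.833 -0.059  0.551] tip [ 578.4 -135.6  129. ] [-0.35  0.4   2.14  1.34  0.21 -0.01] [-4.   0.7  2.9]
knob px 28 [287.07142857 192.21428571]
```

Call:
servo_tool(
  plan=[
    [[1,0,0,0,0,0,0],[1,0,0,0,0,0,0]],
  ],
)

```text
t: 17.98
ee_pos: [534.6, -136.4, 196.2]
orientation: [-2.983, 0.085, -0.899]
ft_force: [0.7, 0.8, 0.1]
width: 0.4
grasp_force: 0.0
```

```bash
python3 s.py; python3 - <<'E'
import cv2
im=cv2.imread('pics/cur.png');cv2.imwrite('pics/c1.png',cv2.resize(im[130:260,190:340],None,fx=4,fy=4,interpolation=2))
E
```

```text
[ 0.553  0.008 -0.833] [ 0.832 -0.059  0.552] tip [ 578.8 -135.7  129.5] [-0.35  0.4   2.14  1.34  0.21 -0.  ] [0.7 0.8 0.1]
knob px 24 [289.20833333 191.375     ]
```

View pics/c1.png

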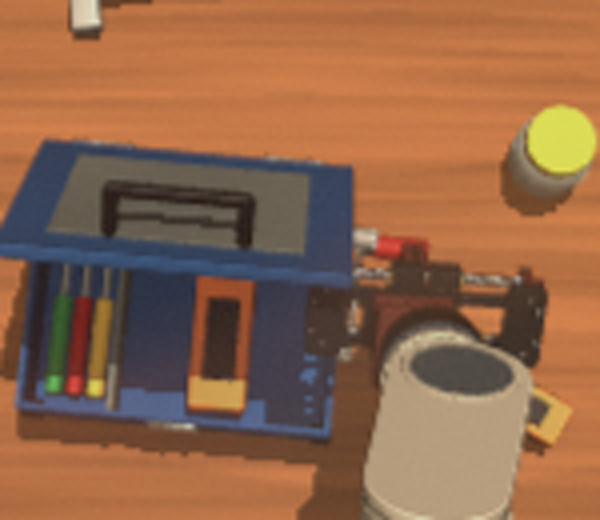

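The stay is broken and the lid is falling, with the force back to zero. I clear the gripper away to the right at once.

Call:
servo_tool(
  plan=[
    [[1,-0.4,-0.8,0,0,0,0],[1,-0.4,-0.8,0,0,0,0],[1,-0.4,-0.8,0,0,0,0],[1,-0.4,-0.8,0,0,0,0],[1,-0.2,-0.8,0.2,0,0,0]],
  ],
)

```text
t: 18.45
ee_pos: [460.0, -296.9, 203.1]
orientation: [-2.983, 0.086, -0.895]
ft_force: [-0.0, 0.4, 0.6]
width: 0.6
grasp_force: 0.0
```

Call:
servo_tool(
  plan=[
    [[1,-0.2,-0.4,0.5,0,0,0],[1,0,0,0.5,0,0,0],[1,0,0,0.5,0,0,0],[1,0,0,0,0,0,0],[1,0,0,0,0,0,0]],
  ],
)

```text
t: 18.87
ee_pos: [454.5, -312.8, 265.3]
orientation: [-2.984, 0.084, -0.903]
ft_force: [0.3, 0.1, 0.4]
width: 0.6
grasp_force: 0.0
```

```bash
python3 s.py
```

```text
[ 0.554  0.006 -0.832] [ 0.831 -0.058  0.553] tip [ 498.8 -312.3  198.7] [-0.79  0.29  2.06  0.89  0.54  0.11] [0.3 0.1 0.4]
knob px 39 [289.48717949 189.8974359 ]
```

Clear. I wait for the lid to shut.

Call:
servo_tool(
  plan=[
    [[1,0,0,0,0,0,0],[1,0,0,0,0,0,0],[1,0,0,0,0,0,0],[1,0,0,0,0,0,0],[1,0,0,0,0,0,0]],
  ],
)

```text
t: 19.33
ee_pos: [454.3, -312.1, 263.6]
orientation: [-2.983, 0.085, -0.898]
ft_force: [0.1, 0.5, -0.6]
width: 0.5
grasp_force: 0.0
```

Call:
servo_tool(
  plan=[
    [[1,0,0,0,0,0,0],[1,0,0,0,0,0,0],[1,0,0,0,0,0,0],[1,0,0,0,0,0,0],[1,0,0,0,0,0,0]],
  ],
)

```text
t: 19.75
ee_pos: [454.3, -312.3, 264.2]
orientation: [-2.983, 0.085, -0.899]
ft_force: [-0.6, -0.6, -1.1]
width: 0.4
grasp_force: 0.0
```

Call:
servo_tool(
  plan=[
    [[1,0,0,0,0,0,0],[1,0,0,0,0,0,0],[1,0,0,0,0,0,0],[1,0,0,0,0,0,0],[1,0,0,0,0,0,0]],
  ],
)

```text
t: 20.17
ee_pos: [454.3, -312.3, 264.1]
orientation: [-2.983, 0.085, -0.899]
ft_force: [0.3, 0.0, -0.3]
width: 0.4
grasp_force: 0.0
```

Call:
servo_tool(
  plan=[
    [[1,0,0,0,0,0,0],[1,0,0,0,0,0,0],[1,0,0,0,0,0,0],[1,0,0,0,0,0,0],[1,0,0,0,0,0,0]],
  ],
)

```text
t: 20.58
ee_pos: [454.3, -312.3, 264.1]
orientation: [-2.983, 0.085, -0.899]
ft_force: [1.5, -0.5, -0.0]
width: 0.6
grasp_force: 0.0
```

Call:
servo_tool(
  plan=[
    [[1,0,0,0,0,0,0],[1,0,0,0,0,0,0],[1,0,0,0,0,0,0],[1,0,0,0,0,0,0],[1,0,0,0,0,0,0]],
  ],
)

```text
t: 21.0
ee_pos: [454.3, -312.3, 264.1]
orientation: [-2.983, 0.085, -0.899]
ft_force: [-0.0, 0.8, -0.0]
width: 0.5
grasp_force: 0.0
```

```bash
python3 s.py; python3 - <<'E'
from h import *
a=cv2.imread('pics/cur.png')[140:260,100:350];s=vision.get_image('side')[:,:,::-1][160:380,180:370]
a=cv2.resize(a,None,fx=2.4,fy=2.4);s=cv2.resize(s,None,fx=1.3,fy=1.3)
o=np.zeros((600,600,3),np.uint8);o[:288,:600]=a;o[300:300+min(300,s.shape[0]),:s.shape[1]]=s[:300];cv2.imwrite('pics/end.png',o)
E
```

```text
[ 0.553  0.008 -0.833] [ 0.832 -0.059  0.551] tip [ 498.5 -311.7  197.4] [-0.79  0.29  2.06  0.89  0.54  0.11] [-0.   0.8 -0. ]
knob px 37 [289.21621622 189.        ]
```

View pics/end.png

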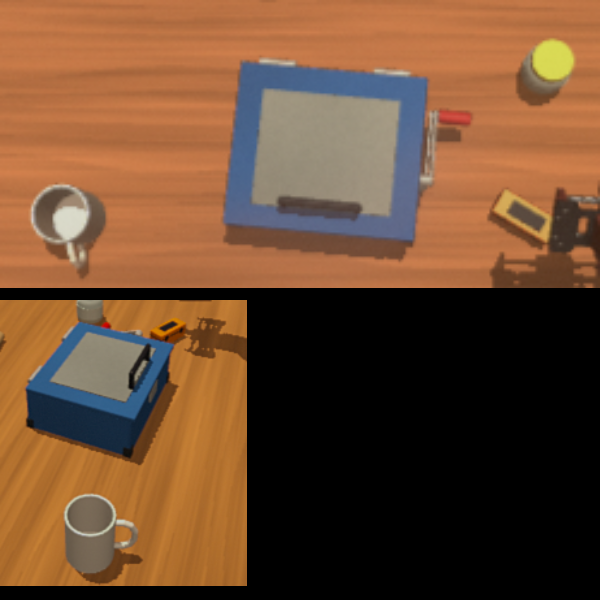

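The lid is shut, with its panel corners and the handle where they started (handle at about (320,206) in this composite). The stay is folded, the jar and mug have not moved, and the arm is clear. One numeric comparison with the first picture, then I hand in.

```bash
python3 - <<'E'
import cv2,numpy as np
from workcell import close_job
a=cv2.resize(cv2.imread('pics/top0.png'),(512,384),interpolation=3).astype(int)[155:255,185:300];b=cv2.imread('pics/cur.png').astype(int)[155:255,185:300]
d=np.abs(a-b).mean();print(d)
if d<8: print(close_job())
E
```

```text
2.8425217391304347
the job is handed in; nothing more can be done
None
```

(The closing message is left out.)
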